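# Hook the cover panel into the sloping display case

## Robot

A 7-joint arm with a two-finger parallel gripper is mounted at the origin on a cart in front of the work surface, level with it; the furniture and walls round the work are solid. World frame = base frame: x ahead of the robot, y to its left, z up, the work surface at z = 0. Lengths are in mm, angles in rad, forces in N, time in s.
With the tool pointing down it reaches from about 400 to 850 mm from the base axis. Payload 6.9 kg.
Tool frame: the origin (TCP) lies at the very end of the fingers, on their centre line; the grasp point (between the pads) lies 19 mm behind it; z points along the fingers, y is the line along which they close (so a half turn about z gives the same grasp; the last joint's range is limited). The gripper opens to 85 mm and grips with 20 to 120 N. Pads are 22 mm wide; open, the fingers measure 114 mm over their backs; the gripper's body (76 mm by 85 mm) begins 54 mm behind the grasp point. The pads swing forward as they close: fully open they stand 13 mm farther back than shut.
Start: joints at [-1.022, 0.507, -0.238, 1.5, 0.126, 1.149, -0.155], TCP at [268.375, 564.434, 231.275] pointing down, gripper open.
Joint ranges: [-3.08, 3.08], [-0.24, 2.05], [-1.43, 1.35], [0, 2.5], [-1.52, 4.66], [0.17, 1.96], [-2.89, 2.89]. Speed limits (rad/s): [2.39, 2.39, 3.14, 3.14, 3.14, 3.14, 3.14].

## Interface

Orientations are given as a 3x3 rotation matrix whose columns are the frame's x, y, z axes.
In Python, from plant import manip gives the robot as it stands. Calls block until the motion is done:
- manip.move_to(position, orientation): joint-space move of the TCP to a pose.
- manip.move_l(position, rotation=None, rate=150, stop_force=None): straight line of the TCP; rotation=None keeps the orientation; rate is the mean speed in mm/s. With stop_force (N) it stops when the force on the tool has changed by that much, and returns True; else False.
- manip.move_j(angles): joint-space move.
- manip.set_gripper(opening, newtons=None): finger opening in mm; newtons is the grip in N (None keeps the last); returns when the fingers have stopped.
- manip.sleep(seconds).
- manip.ik(position, orientation): joint angles nearest the present ones, or None.
- manip.state(): the state.
- manip.snapshot(name): name is "scene" or "top" or "wrist"; returns a dict with "color" (480x640x3 uint8, blue, green, red), "depth" (480x640 float32, mm along the optical axis (not along the pixel's ray), 0 where there is no reading), "K" (3x3 intrinsics, pixels), "k1" (the pictures are not rectified: a ray, as slopes to the right and down, at radius r is drawn at 1 + k1 r^2 times it, then the intrinsics apply), "camera_from_world" (4x4, takes a point from world to camera coordinates). Camera axes: x right, y up, looking along -z (the intrinsics and any distortion apply to the point x, -y, -z); pixel columns grow to the right and rows downward; lengths in mm; the calibration is good to about 2 mm. A picture is of the moment at which its call begins.
A pose or a line that the arm cannot do raises manip.IKError and nothing moves.
- manip.job_done(): hands the job in; it is judged then, once.
Trained networks look in a picture, given as the dict that the camera call returned (one of the last four; its "shot" number tells which), for a name from the list of things; names that differ only in an ending like _2 or _b are one class to them, and where a whole thing is asked for, a point or a joint stands for the part that bears it (a point fixed in the world has none). Each returns a list of dicts, best first, with "p" (0 to 1); they miss things now and then, are a little off and sometimes report something else, mostly with a low value. They report only what shows in the picture. A call takes as long as a camera call.
- manip.cut_out(picture, name): "region" (480x640 bool, what is visible of it).
- manip.mark_of(picture, name): "point" ([x, y, z] in mm, in world coordinates, good to about 4 mm: a listed point, or the origin of a listed thing).
The state is a dict: "time_s": time; "q": joint angles; "qd": joint speeds; "joint_torque": joint torques, N m; "eef_pos": TCP position; "tool_rot": TCP orientation; "force": force on the tool from outside, world axes, zero at the start; "ft_torque": the same for the moment, N m; "width": finger opening in mm; "gripper_force": force on a finger pad.
Only numpy, scipy, OpenCV 4.12 (cv2) and the standard library are available. Lean on these libraries where they do the work, as an engineer would, in place of code of your own. Each camera call takes 0.05 s, during which the arm holds its last target. There are 200 camera calls.

## Task

Close the sloping display case on the shop table with its loose cover panel, grip batten outward: with the panel tilted steeper than the case, tuck one of its ends under the lip at the low end of the slope and push it down against the sprung bar there, then swing the high end down onto the ledges so that, let go, the spring carries it up under the upper lip and it lies flush and fully home. Leave the other things on the table where they stand.

Things in the scene. Friction and masses are not known exactly. Their poses are not given: they have to be found in the camera images.
- panel: loose dark wooden cover panel, 160 (x) x 150 (y) x 8 mm, about 0.28 kg, lying flat, grip up: in the middle of its top a lighter wooden batten 14 mm thick (x), 100 long (y), 26 high, its top 34 mm above the panel's underside. Origin: centre of the underside; z: out of the batten's face. Turned half round about z it is the same: either x end may go to the low end of the case.
- edge_a (a point): middle of the panel's lower edge at its x = +80 mm end (on the underside)
- edge_b (a point): middle of the panel's lower edge at its x = -80 mm end (on the underside)
- case: wooden display case fixed to the table, about 200 (x) x 181 (y) mm, open sloping top that rises 25 degrees from about 40 mm high at the front (its -x side, which faces the robot) to about 125 mm at the back. Origin: centre of its underside; z up. It stands at a different place and yaw each time.
- bed: sloping open top of the case. Origin: where the centre of the panel's underside lies when home, 68 mm above the table; x up the slope (25 degrees above level), y across, z out of the slope. In its frame: ledges at z=0 carry the panel along both sides (|y| over 64 mm); side rails with inner faces at y=+-78 mm (3 mm play each side) rise to z=18 mm.
- low_lip (a point): middle of the lower edge of the lip across the low end of the slope: bed x=-70, z=14 mm; lip top z=19 mm. The pocket under it goes down to a wall at x=-98 mm. With the panel's end at x=-88 mm, up to about 15 degrees between panel and slope fit beneath it. Axes as the bed's.
- bar_rest (a point): where the face of the sprung bar under the low lip stands when free: bed x=-78 mm (bar z 0.5 to 9.5 mm). It can be pushed down the slope to x=-90 mm and resists with about 3 N free, 4 N at x=-80, 9 N at x=-90. This point stays where it is when the bar moves. Let go, the bar slides the panel up the slope to the stop: home.
- high_lip (a point): middle of the lower edge of the lip across the high end: bed x=+75, z=11.5 mm; top z=15.5 mm; stop face behind it at x=+80.5 mm. The lips are 145 mm apart, so the panel's low end must be pushed to between x=-86 and x=-90 mm before its high end passes this lip. Axes as the bed's.
- vase: white bud vase, a bystander, 103 mm wide, 120 mm high; origin: centre of underside
- rest: flat white oval spoon rest, a bystander, 68x126x11 mm; origin: centre of underside
- mug: white mug, a bystander, 89x126x102 mm; origin: centre of underside
- book_a: thick small hardback book lying flat, a bystander, 100x140x30 mm; origin: centre of underside

How it is judged:
By the outcome, as a careful person would: the job done as asked, in the order asked, and still so for the second after the job is handed in, with the robot touching nothing.
It also fails if it takes over 40 s, if anything falls off the work surface, if the arm or the gripper's body presses on something with over 40 N, if the wrist force passes 120 N, or if a joint passes its speed limit or range.

## Working session

There is one attempt and no reset: what is moved stays moved. The work goes in short steps, each a Python script; the robot and the scene stay as the last script left them, time stands still between calls to the robot, and variables do not carry over. Pictures are saved under pics/ and viewed, at most 10 in all, crops included, and the job is handed in when it is done.

```bash
ls; mkdir -p pics; python3 - <<'E'
from plant import manip
import cv2,numpy as np
ims=[]
for c in ("scene","top"):
    s=manip.snapshot(c); ims.append(s["color"])
    np.savez(f"{c}.npz",**{k:v for k,v in s.items()})
    for n in ["panel","edge_a","edge_b","case","bed","low_lip","high_lip","bar_rest","vase","rest","mug","book_a"]:
        print(c,n,[(np.round(d["point"],1).tolist(),round(d["p"],2)) for d in manip.mark_of(s,n)[:2]])
    print(s["K"].tolist(),s["k1"],np.round(s["camera_from_world"],3).tolist())
cv2.imwrite("pics/a.png",cv2.resize(ims[0],(800,600)));cv2.imwrite("pics/b.png",cv2.resize(ims[1],(800,600)))
print(manip.state()["time_s"])
E
```

```text
pics
plant.py
scene panel [([580.3, -213.3, -2.9], 0.65), ([350.1, -293.8, 2.5], 0.26)]
scene edge_a [([658.0, -231.2, 2.7], 0.73), ([498.2, -194.5, -1.2], 0.59)]
scene edge_b [([658.0, -231.2, 2.7], 0.73), ([498.2, -194.5, -1.2], 0.59)]
scene case []
scene bed []
scene low_lip [([488.9, 88.1, 49.9], 0.92)]
scene high_lip [([482.0, 87.7, 44.9], 0.52)]
scene bar_rest [([484.0, 86.6, 43.8], 0.88), ([497.8, -194.8, -0.3], 0.29)]
scene vase [([657.0, -232.7, -1.6], 0.29)]
scene rest [([369.1, -71.8, -2.2], 0.97)]
scene mug [([607.4, 424.1, -5.2], 0.58)]
scene book_a [([346.2, -292.8, -0.0], 0.76)]
[[617.5529594125819, 0.0, 316.10800872011924], [0.0, 617.5529594125819, 250.36941271629934], [0.0, 0.0, 1.0]] -0.04261382681011363 [[-0.847, -0.532, 0.003, 497.833], [0.287, -0.452, 0.845, -208.558], [-0.448, 0.716, 0.535, -1436.37], [0.0, 0.0, 0.0, 1.0]]
top panel [([574.0, -211.8, 0.1], 0.88)]
top edge_a [([497.1, -191.4, -0.3], 0.72), ([654.3, -235.4, 1.2], 0.59)]
top edge_b [([497.1, -191.4, -0.3], 0.72), ([654.3, -235.4, 1.2], 0.59)]
top case [([558.5, 91.7, 6.9], 0.77)]
top bed []
top low_lip []
top high_lip [([617.8, 101.0, 112.3], 0.79)]
top bar_rest [([481.4, 88.7, 35.7], 0.85), ([754.9, -108.1, -3.6], 0.57)]
top vase [([757.7, -104.1, 1.9], 0.76), ([554.1, 90.8, 5.6], 0.41)]
top rest [([368.0, -72.6, 0.6], 0.68), ([613.1, 420.6, 1.9], 0.23)]
top mug [([613.5, 425.5, 5.9], 0.92)]
top book_a [([347.0, -291.3, -2.6], 0.94)]
[[576.6757478305879, 0.0, 317.0507475397301], [0.0, 576.6757478305879, 235.09003427789227], [0.0, 0.0, 1.0]] 0.007751993954055969 [[-0.028, -1.0, 0.007, 73.947], [0.991, -0.027, 0.132, -555.671], [-0.132, 0.01, 0.991, -1447.246], [0.0, 0.0, 0.0, 1.0]]
1.3
```

View pics/a.png

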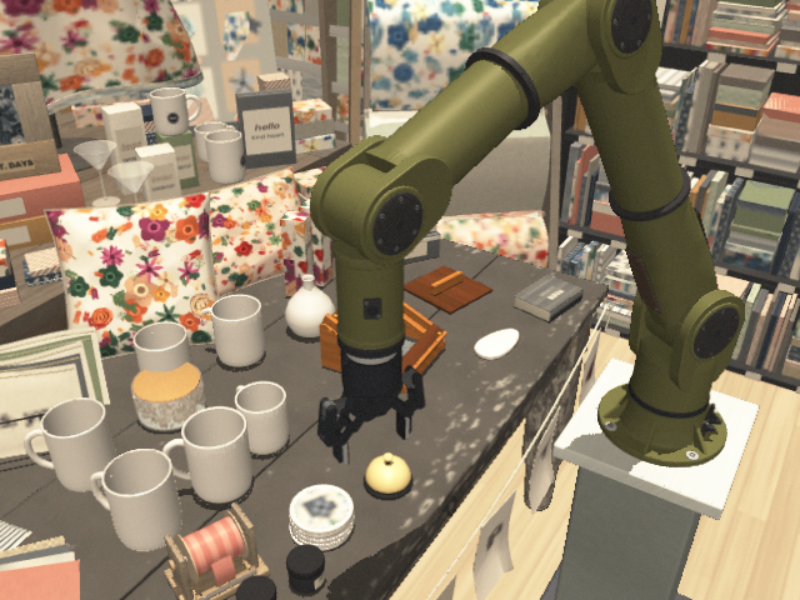

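View pics/b.png

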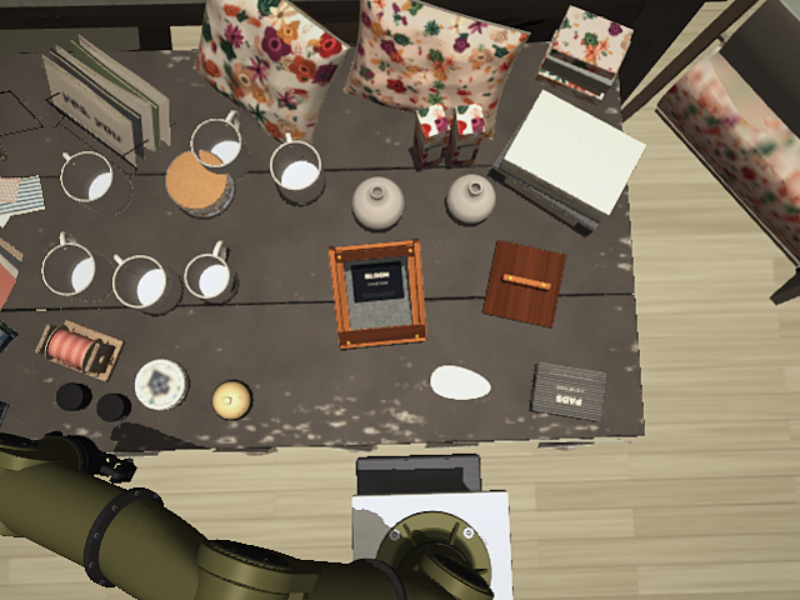

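```bash
cat > h.py <<'E'
import numpy as np, cv2
def cloud(s):
    K=s["K"];h,w=s["depth"].shape
    v,u=np.mgrid[:h,:w].astype(float)
    xd=(u-K[0,2])/K[0,0];yd=(v-K[1,2])/K[1,1]
    x,y=xd.copy(),yd.copy()
    for _ in range(8):
        f=1+float(s["k1"])*(x*x+y*y);x,y=xd/f,yd/f
    d=s["depth"].astype(float)
    P=np.stack([x*d,-y*d,-d],-1)
    T=s["camera_from_world"]
    W=(P-T[:3,3])@T[:3,:3]   # R^T (p-t)
    W[d<=0]=np.nan
    return W
def Rz(a): c,s=np.cos(a),np.sin(a); return np.array([[c,-s,0],[s,c,0],[0,0,1.]])
def Ry(a): c,s=np.cos(a),np.sin(a); return np.array([[c,0,s],[0,1,0],[-s,0,c]])
def bedR(yaw,th=0): return Rz(yaw)@Ry(-np.radians(25+th))
# tool rot gripping a panel with rotation R: tool z=-R z, tool y=sgn*R x
def toolR(R,sgn=1): y=sgn*R[:,0];z=-R[:,2];return np.stack([np.cross(y,z),y,z],1)
def fit_bed(W,p0):
    from scipy.optimize import minimize
    P=W.reshape(-1,3);P=P[np.isfinite(P).all(1)]
    def err(p,full=False):
        Q=(P-[p[0],p[1],68+p[3]])@bedR(p[2])
        a=Q[(abs(Q[:,0]-2)<82)&(abs(Q[:,1])<84)]
        inside=(a[:,0]>-70)&(a[:,0]<75)&(abs(a[:,1])<78)
        dx=np.minimum(np.minimum(a[:,0]+70,75-a[:,0]),78-abs(a[:,1]))
        hi=a[:,2]>8
        m=np.clip(np.where(hi,dx,-dx),0,6)
        return m.mean()
    best=None
    for dy in (-3,0,3):
        r=minimize(err,[p0[0],p0[1],p0[2],0],method="Nelder-Mead",options=dict(initial_simplex=np.array([p0[0],p0[1]+dy,p0[2],0])+np.array([[0,0,0,0],[6,0,0,0],[0,6,0,0],[0,0,.06,0],[0,0,0,.01]])))
        if best is None or r.fun<best.fun:best=r
    return best.x,best.fun
def fit_panel(W,c,zmax=14):
    m=np.isfinite(W).all(-1)&(np.hypot(W[...,0]-c[0],W[...,1]-c[1])<125)
    t=m&(W[...,2]>4)&(W[...,2]<zmax)|m&(W[...,2]>24)&(W[...,2]<45)
    t=cv2.morphologyEx(t.astype(np.uint8),cv2.MORPH_OPEN,np.ones((3,3)))>0
    b=m&(W[...,2]>26)&(W[...,2]<45)
    return [cv2.minAreaRect(W[k][:,:2].astype(np.float32)) for k in (t,b)]
E
python3 - <<'E'
from h import *
from plant import manip
t=dict(np.load("top.npz",allow_pickle=True)); W=cloud(t)
print(fit_panel(W,(575,-212)))
print(fit_bed(W,(556.5,94.8,.1)))
m=np.isfinite(W).all(-1)&(W[...,2]>33)&(np.hypot(W[...,0]-556,W[...,1]-93)<150)&(W[...,0]<655)
m=cv2.morphologyEx(m.astype(np.uint8),cv2.MORPH_OPEN,np.ones((3,3)))>0
print(cv2.minAreaRect(W[m][:,:2].astype(np.float32)))
s=manip.snapshot("wrist");st=manip.state();T=s["camera_from_world"]
R=st["tool_rot"];C=-T[:3,:3].T@T[:3,3]
print("camC in tool",np.round(np.array(R).T@(C-st["eef_pos"]),1),"axes",np.round(np.array(R).T@T[:3,:3].T,3).tolist(),s["K"].tolist())
for yaw,pos,n in ((-.27,[575,-212,120],"grasp"),):
  for sg in (1,-1):
    print(n,sg,manip.ik(pos,toolR(Rz(yaw),sg)))
for th in (0,12):
  for sg in (1,-1):
    print("bed",th,sg,manip.ik([556,95,110],toolR(bedR(.1,th),sg)))
E
```

```text
[((575.058837890625, -211.47738647460938), (149.28521728515625, 159.31753540039062), 77.9837417602539), ((576.4481811523438, -211.71063232421875), (99.31153106689453, 15.020106315612793), 76.32929229736328)]
(array([5.46471998e+02, 9.40489052e+01, 6.43382138e-02, 1.00544059e-02]), np.float64(0.34249886533396384))
((552.7656860351562, 94.61157989501953), (199.68150329589844, 181.10556030273438), 3.852724552154541)
camC in tool [  77.3    0.3 -143.3] axes [[0.0, 0.953, 0.303], [1.0, 0.0, -0.001], [-0.001, 0.303, -0.953]] [[342.92086139840814, 0.0, 321.89006945872853], [0.0, 342.92086139840814, 229.7145143111161], [0.0, 0.0, 1.0]]
grasp 1 [ 0.09624216  0.61400828  0.35670616  1.68633759 -0.2621918   0.88858832
  0.28951829]
grasp -1 [-0.27352833  0.87526868  1.1504697   1.69097937 -0.86394467  1.17250908
 -2.29711888]
bed 0 1 [-0.08132114  0.41946669 -0.23641839  2.23734438  1.22819244  0.18058847
 -1.3624973 ]
bed 0 -1 [-0.05080474  0.42210447 -0.27858842  2.23695616  1.25646646  0.19901338
  1.75148164]
bed 12 1 [ 0.4873399   0.71093169 -1.22503787  2.42543517  1.94011013  0.90676292
 -2.06448186]
bed 12 -1 [ 0.03362686  0.46641046 -0.44268722  2.43048449  2.41178314  0.48291106
  0.57440579]
```

```bash
python3 - <<'E'
from h import *
t=dict(np.load("top.npz",allow_pickle=True)); W=cloud(t);P=W.reshape(-1,3);P=P[np.isfinite(P).all(1)]
Q=(P-[552.8,94.6,0])@Rz(.0672)
def prof(sel,n):
    print(n)
    q=Q[sel]
    print([(x,round(float(np.median(k[:,2]))),len(k)) for x in range(-108,112,4) for k in [q[(q[:,0]>=x)&(q[:,0]<x+4)]] if len(k)])
prof(abs(Q[:,1])<40,"centre")
prof((abs(Q[:,1])>80)&(abs(Q[:,1])<88),"rails")
q=Q[(abs(Q[:,0])<70)]
print([(y,round(float(np.median(k[:,2]-.4663*k[:,0])))) for y in range(-96,98,3) for k in [q[(q[:,1]>=y)&(q[:,1]<y+3)]] if len(k)])
E
```

```text
centre
[(-108, -1, 45), (-104, 0, 51), (-100, 37, 81), (-96, 44, 51), (-92, 44, 53), (-88, 46, 48), (-84, 47, 53), (-80, 50, 49), (-76, 51, 54), (-72, 54, 52), (-68, 53, 21), (-64, 10, 27), (-60, 9, 45), (-56, 10, 49), (-52, 9, 44), (-48, 9, 46), (-44, 10, 47), (-40, 10, 51), (-36, 10, 46), (-32, 9, 43), (-28, 9, 45), (-24, 10, 48), (-20, 9, 48), (-16, 10, 45), (-12, 9, 48), (-8, 12, 56), (-4, 22, 54), (0, 22, 46), (4, 22, 42), (8, 22, 50), (12, 21, 49), (16, 21, 45), (20, 21, 45), (24, 21, 47), (28, 21, 46), (32, 21, 45), (36, 21, 48), (40, 21, 46), (44, 21, 42), (48, 20, 53), (52, 21, 45), (56, 20, 47), (60, 20, 46), (64, 24, 76), (68, 111, 107), (72, 115, 78), (76, 114, 94), (80, 12, 77), (84, 104, 44), (88, 98, 37), (92, 98, 55), (96, 97, 34)]
rails
[(-108, -3, 7), (-104, -1, 11), (-100, 1, 13), (-96, 43, 12), (-92, 44, 8), (-88, 45, 11), (-84, 50, 11), (-80, 46, 7), (-76, 51, 12), (-72, 52, 11), (-68, 55, 10), (-64, 57, 12), (-60, 56, 8), (-56, 60, 10), (-52, 61, 12), (-48, 65, 8), (-44, 65, 10), (-40, 67, 12), (-36, 68, 7), (-32, 71, 12), (-28, 74, 11), (-24, 76, 7), (-20, 77, 
[... 404 characters left out ...]
(96, 100, 7), (100, 96, 4)]
[(-96, 13), (-93, 64), (-90, 71), (-87, 85), (-84, 85), (-81, 84), (-78, 66), (-75, 66), (-72, 66), (-69, 65), (-66, 56), (-63, 14), (-60, 10), (-57, 10), (-54, 15), (-51, 13), (-48, 17), (-45, 17), (-42, 16), (-39, 16), (-36, 17), (-33, 14), (-30, 17), (-27, 17), (-24, 16), (-21, 15), (-18, 16), (-15, 19), (-12, 16), (-9, 15), (-6, 17), (-3, 17), (0, 16), (3, 15), (6, 17), (9, 15), (12, 17), (15, 17), (18, 18), (21, 17), (24, 18), (27, 16), (30, 16), (33, 17), (36, 18), (39, 18), (42, 18), (45, 18), (48, 16), (51, 16), (54, 8), (57, 8), (60, 10), (63, 59), (66, 65), (69, 66), (72, 66), (75, 66), (78, 85), (81, 86), (84, 86), (87, 75), (90, 65), (93, 16), (96, 2)]
```

```bash
cat >> h.py <<'E'
B=np.array([558.0,94.95,68.0]);YAW=.0665;PC=np.array([575.5,-211.6,0]);PY=np.radians(-12.1);H=10.5
def pose(xe,ze,th,sg=1,dy=0,B=B):
    t=np.radians(th);o=np.array([xe+80*np.cos(t),dy,ze+80*np.sin(t)])
    R=bedR(YAW,th);return B+bedR(YAW)@o+R[:,2]*H, toolR(R,sg)
E
python3 - <<'E'
from h import *
from plant import manip
for sg in (1,-1):
  print("g",manip.ik(PC+[0,0,H],toolR(Rz(PY),sg)),manip.ik(PC+[0,0,150],toolR(Rz(PY),sg)))
  for a in ((-55,80,12),(-62,3,12),(-78,1,11),(-88,1,10),(-88,1,5),(-88,.5,0),(-88,120,0)):
    q=manip.ik(*pose(*a,sg));print(sg,a,None if q is None else np.round(q,2))
E
```

```text
g [ 0.18689128  0.73940157  0.20715069  1.77469437 -0.23070387  0.65114227
  0.31445856] [ 0.08516324  0.58307272  0.37291667  1.65142472 -0.24843607  0.95413269
  0.33530737]
1 (-55, 80, 12) [ 0.55  0.47 -1.22  2.4   1.74  0.7  -1.97]
1 (-62, 3, 12) [ 0.46  0.74 -1.23  2.43  1.94  0.97 -2.1 ]
1 (-78, 1, 11) [ 0.45  0.76 -1.23  2.45  1.94  0.98 -2.13]
1 (-88, 1, 10) [ 0.44  0.76 -1.23  2.46  1.93  0.98 -2.13]
1 (-88, 1, 5) [ 0.47  0.75 -1.23  2.37  1.78  0.9  -1.95]
1 (-88, 0.5, 0) [ 0.49  0.77 -1.23  2.29  1.61  0.86 -1.76]
1 (-88, 120, 0) [-0.47  0.21  0.21  2.28  0.19  0.24 -0.38]
g [ 0.61993997  0.773038   -0.51368667  1.76867567  0.53253897  0.74211976
  2.75674911] [-0.27665931  0.83176726  1.15073409  1.65595171 -0.80764104  1.20507423
 -2.28636862]
-1 (-55, 80, 12) [-0.19  0.27 -0.16  2.41  2.23  0.26  0.69]
-1 (-62, 3, 12) [-0.02  0.49 -0.39  2.43  2.42  0.51  0.52]
-1 (-78, 1, 11) [-0.03  0.5  -0.39  2.46  2.44  0.52  0.49]
-1 (-88, 1, 10) [-0.03  0.5  -0.39  2.47  2.43  0.52  0.49]
-1 (-88, 1, 5) [ 0.08  0.51 -0.52  2.38  2.09  0.43  0.86]
-1 (-88, 0.5, 0) [-0.14  0.48 -0.19  2.3   1.89  0.19  1.07]
-1 (-88, 120, 0) [ 0.02  0.22 -0.39  2.27  0.69  0.31  2.24]
```

```bash
python3 - <<'E'
from h import *
from plant import manip
R=toolR(Rz(PY),1)
manip.set_gripper(70)
manip.move_to(PC+[0,0,190],R)
s=manip.snapshot("wrist");cv2.imwrite("pics/w1.png",s["color"])
print(fit_panel(cloud(s),PC[:2]))
W=cloud(s);print(np.nanmedian(W[...,2][(abs(W[...,0]-PC[0]-20)<8)&(abs(W[...,1]-PC[1]-0)<40)]))
st=manip.state();print(st["time_s"],st["q"].round(2) if hasattr(st["q"],"round") else st["q"],st["eef_pos"],st["force"])
E
```

```text
[((576.01953125, -213.13912963867188), (150.2105712890625, 160.56675720214844), 76.05989074707031), ((576.1260986328125, -212.77696228027344), (99.26615905761719, 14.012600898742676), 76.0672607421875)]
278.00239215556735
4.6417 [ 0.06  0.55  0.41  1.6  -0.24  1.04  0.33] [ 575.92762651 -210.52412836  189.94375587] [ 0.08157715 -0.55875962 -0.31141512]
```

View pics/w1.png

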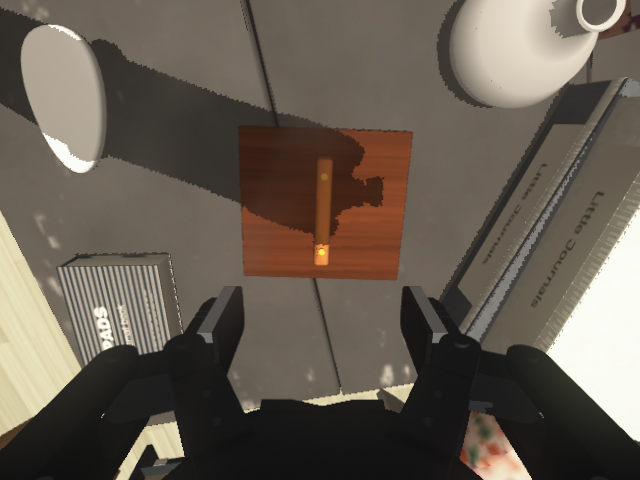

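```bash
python3 - <<'E'
from h import *
from plant import manip
manip.move_to([555,75,280],toolR(Rz(YAW),1)); manip.sleep(.2)
s=manip.snapshot("wrist");cv2.imwrite("pics/w2.png",s["color"])
np.savez("w2.npz",**s)
st=manip.state();print(st["time_s"],np.round(st["q"],2),st["eef_pos"])
for n in ["low_lip","high_lip","bar_rest","bed","case"]: print(n,[(np.round(d["point"],1).tolist(),round(d["p"],2)) for d in manip.mark_of(s,n)[:1]])
W=cloud(s);P=W.reshape(-1,3);P=P[np.isfinite(P).all(1)]
Q=(P-B)@bedR(YAW)
# lateral rails: yaw & y from transition z>9
def edge(a,b,sel,lo,hi,up):
    # position along a of transition between z>9 and lower, per bins of b
    out=[]
    for c in np.arange(-56,57,8):
        k=sel&(abs(Q[:,b]-c)<4)&(Q[:,a]>lo)&(Q[:,a]<hi)
        h=k&(Q[:,2]>9)&(Q[:,2]<25)
        if h.sum()>3: out.append((c,np.percentile(Q[h,a],3) if up else np.percentile(Q[h,a],97)))
    out=np.array(out);p=np.polyfit(out[:,0],out[:,1],1) if len(out)>2 else None
    return p,np.round(out[:,1],1).tolist()
al=np.ones(len(Q),bool)
print("y+ rail",edge(1,0,al,60,100,True));print("y- rail",edge(1,0,al,-100,-60,False))
print("high",edge(0,1,al,55,95,True));print("low",edge(0,1,al,-95,-50,False))
for y0 in (-1,1):
    k=(Q[:,1]*y0>66)&(Q[:,1]*y0<76)&(abs(Q[:,0])<50);print("ledge z",np.median(Q[k,2]))
    k=(Q[:,1]*y0>80)&(Q[:,1]*y0<87)&(abs(Q[:,0])<50);print("rail z",np.median(Q[k,2]))
k=(Q[:,0]>-90)&(Q[:,0]<-74)&(abs(Q[:,1])<50);print("lowlip z",np.median(Q[k,2]))
k=(Q[:,0]>77)&(Q[:,0]<84)&(abs(Q[:,1])<50);print("hilip z",np.median(Q[k,2]))
E
```

```text
6.0417 [-0.42  0.38  0.37  1.6  -0.15  1.19  0.04] [555.12533827  73.71005091 279.66362488]
low_lip [([488.6, 84.5, 51.5], 0.89)]
high_lip [([615.8, 94.7, 112.5], 0.95)]
bar_rest [([482.2, 89.0, 38.1], 0.93)]
bed []
case [([557.3, 88.8, -0.9], 0.83)]
y+ rail (array([1.59871304e-03, 7.68034550e+01]), [76.7, 76.7, 77.0, 76.7, 76.7, 76.7, 77.0, 76.7, 76.7, 76.7, 77.0, 76.8, 76.8, 77.0, 76.9])
y- rail (array([ 1.64216263e-03, -7.83575466e+01]), [-78.5, -78.5, -78.3, -78.4, -78.4, -78.4, -78.2, -78.4, -78.4, -78.4, -78.3, -78.2, -78.3, -78.3, -78.2])
high (array([-5.75080179e-04,  7.49210524e+01]), [75.1, 74.7, 75.2, 74.8, 75.0, 74.7, 75.2, 74.8, 75.0, 74.6, 75.0, 74.7, 75.0, 75.2, 74.9])
low (array([ 7.68639047e-03, -7.08981404e+01]), [-71.3, -71.1, -70.7, -71.1, -71.1, -71.2, -71.1, -71.3, -71.2, -71.1, -71.1, -70.4, -70.1, -70.3, -70.3])
ledge z -0.045273066958574706
rail z 18.988662612646813
ledge z 1.2851969982265323
rail z 19.126860175188945
lowlip z 3.1855696550940555
hilip z 17.233979030448715
```

View pics/w2.png

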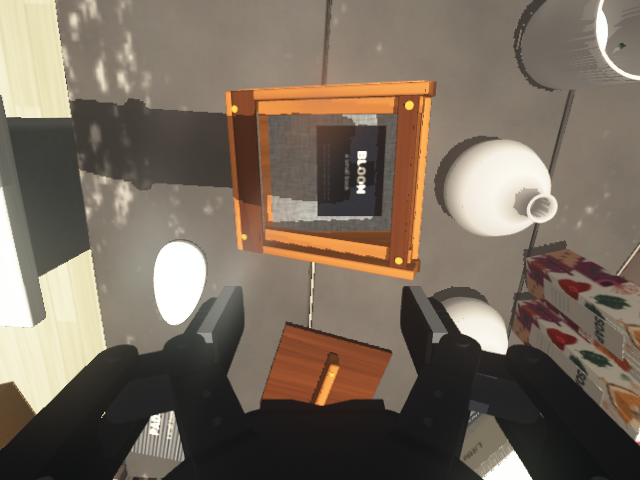

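```bash
cat >> h.py <<'E'
B=B+bedR(YAW)@np.array([-.2,-.78,.7]);YAW=.0681;PC=np.array([576.05,-213.0,0]);PY=np.radians(-13.94)
def pose(xe,ze,th,sg=1,dy=0):
    t=np.radians(th);o=np.array([xe+80*np.cos(t),dy,ze+80*np.sin(t)])
    R=bedR(YAW,th);return B+bedR(YAW)@o+R[:,2]*H, toolR(R,sg)
def where(st):  # panel edge in bed frame from tcp
    Rp=np.array(st["tool_rot"]);n=-Rp[:,2];x=Rp[:,1]
    o=np.array(st["eef_pos"])-n*H-80*x
    q=(o-B)@bedR(YAW);a=bedR(YAW).T@x
    return np.round(q,2),"th",round(float(np.degrees(np.arctan2(a[2],a[0]))),2),"yaw",round(float(np.degrees(np.arctan2(a[1],a[0]))),2),"F",np.round(np.array(st["force"])@bedR(YAW),1),"t",round(st["time_s"],2)
E
python3 - <<'E'
from h import *
from plant import manip
R=toolR(Rz(PY),1)
manip.move_to(PC+[0,0,90],R)
d=np.array(manip.state()["eef_pos"])-PC-[0,0,90];print("off",d)
manip.move_l(PC+[0,0,H+1]-d*[1,1,0],R,rate=120,stop_force=6)
manip.sleep(.15)
st=manip.state();print(st["eef_pos"],st["force"])
manip.set_gripper(10,90)
st=manip.state();print(st["eef_pos"],st["width"],st["gripper_force"],st["time_s"])
p=np.array(st["eef_pos"]);manip.move_l([p[0],p[1],210],R,rate=200)
manip.sleep(.2)
st=manip.state();print(st["force"],np.round(st["q"],2),st["width"],st["time_s"])
for sg,a in ((1,(-55,80,9)),(1,(-62,4,9)),(1,(-88,1,9)),(1,(-88,0,0))):
    q=manip.ik(*pose(*a,sg));print(a,None if q is None else np.round(q,2))
E
```

```text
off [1.10957469 1.76155915 0.66667507]
[ 575.55210223 -214.94883832   12.46783053] [0.10786709 0.30972515 0.24183828]
[ 575.15056033 -214.88185888   11.93258241] 12.107891320611161 88.75608086585999 9.1083
[-0.18575124 -0.02492425 -1.83042643] [ 0.04  0.54  0.46  1.57 -0.26  1.09  0.32] 12.00606182635792 10.45
(-55, 80, 9) [ 0.56  0.48 -1.22  2.35  1.61  0.67 -1.82]
(-62, 4, 9) [ 0.48  0.73 -1.23  2.38  1.85  0.91 -2.  ]
(-88, 1, 9) [ 0.45  0.75 -1.23  2.44  1.9   0.95 -2.09]
(-88, 0, 0) [ 0.49  0.76 -1.23  2.29  1.61  0.86 -1.76]
```

```bash
sed -i 's/^def where/H=11.9;DY=-2.04\ndef where/' h.py; python3 - <<'E'
from h import *
from plant import manip
P,R=pose(-50,100,9,1,DY)
try: manip.move_l(P,R,rate=200);print("L")
except manip.IKError as e:
    print(e);manip.move_to(P,R)
manip.sleep(.3)
st=manip.state();print(where(st),np.round(st["q"],2),st["width"])
s=manip.snapshot("wrist");cv2.imwrite("pics/w3.png",s["color"])
s=manip.snapshot("scene");cv2.imwrite("pics/s3.png",s["color"])
E
```

```text
the arm cannot follow that straight line within its joint ranges
(array([-49.83,  -2.29,  99.89]), 'th', 9.0, 'yaw', -0.03, 'F', array([-1.3, -0.6, -2.6]), 't', 12.52) [ 0.05  0.23 -0.43  2.33  1.51  0.25 -1.71] 11.946595153785573
```

View pics/w3.png

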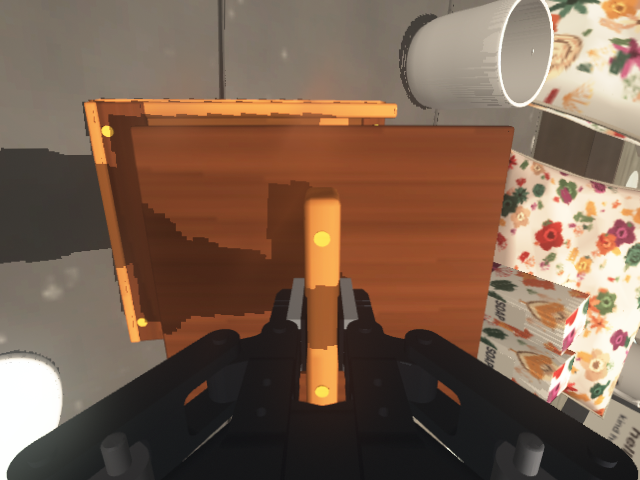

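```bash
cat >> h.py <<'E'
def inhand(s,st):
    W=cloud(s);R=np.array(st["tool_rot"]);Q=(W-np.array(st["eef_pos"]))@R
    # panel frame: x=tool y, y=tool x, z=-tool z
    Q=np.stack([Q[...,1],Q[...,0],-Q[...,2]],-1).reshape(-1,3);Q=Q[np.isfinite(Q).all(1)]
    k=(abs(Q[:,2]+4)<12)&(abs(Q[:,0])<95)&(Q[:,1]>10)&(Q[:,1]<90)&(abs(Q[:,0])>12)
    A=Q[k];
    for _ in range(4):
        c=np.linalg.lstsq(np.c_[A[:,:2],np.ones(len(A))],A[:,2],rcond=None)[0]
        r=A[:,2]-np.c_[A[:,:2],np.ones(len(A))]@c;A=A[abs(r)<max(1.5,2*r.std())]
    xr=A[(A[:,1]>30)&(A[:,1]<65)][:,0];yr=A[abs(A[:,0])<60][:,1]
    return "slopes",c.round(4),"x",np.percentile(xr,[.3,99.7]).round(1),"ymax",np.percentile(yr,99.5).round(1)
E
python3 - <<'E'
from h import *
from plant import manip
print(inhand(manip.snapshot("wrist"),manip.state()))
for a in ((-60,30,9),(-60,6,9),(-74,2,9),(-88,1,9),(-88,0,0)):
    q=manip.ik(*pose(*a,1,DY));print(a,None if q is None else np.round(q,2))
E
```

```text
('slopes', array([-1.000e-04,  2.000e-04, -3.552e+00]), 'x', array([-78.6,  79.7]), 'ymax', np.float64(75.8))
(-60, 30, 9) [-0.05  0.4  -0.32  2.38  2.24  0.33 -2.43]
(-60, 6, 9) [-0.01  0.46 -0.37  2.38  2.29  0.39 -2.48]
(-74, 2, 9) [ 0.01  0.48 -0.42  2.41  2.32  0.45 -2.52]
(-88, 1, 9) [ 0.03  0.5  -0.46  2.45  2.34  0.5  -2.55]
(-88, 0, 0) [-0.02  0.49 -0.34  2.3   1.78  0.26 -1.95]
```

```bash
sed -i 's/^H=11.9;DY=-2.04/H=11.6;DY=-1.3/' h.py; python3 - <<'E'
from h import *
from plant import manip
def go(a,rate=60,sf=None):
    P,R=pose(*a,1,DY)
    try:r=manip.move_l(P,R,rate=rate,stop_force=sf)
    except manip.IKError as e: print(e); raise
    manip.sleep(.1);st=manip.state();print(a,r,*where(st),np.round(st["q"],2)[[3,5,6]]);return r
go((-58,25,9),120)
go((-58,7,9),60)
manip.sleep(.2);print(inhand(manip.snapshot("wrist"),manip.state()))
go((-58,-4,9),15,2.5)
s=manip.snapshot("wrist");cv2.imwrite("pics/w4.png",s["color"])
E
```

```text
(-58, 25, 9) False [-57.51  -1.23  25.57] th 9.06 yaw 0.01 F [-1.5 -0.2 -2.4] t 13.62 [ 2.37  0.43 -2.24]
(-58, 7, 9) False [-58.08  -1.27   7.12] th 8.99 yaw 0.0 F [-1.9  0.3 -2. ] t 14.18 [ 2.37  0.48 -2.29]
('slopes', array([-3.000e-04,  1.000e-04, -3.491e+00]), 'x', array([-78.6,  79.6]), 'ymax', np.float64(85.6))
(-58, -4, 9) True [-57.82  -1.33  -0.58] th 9.01 yaw -0.0 F [2.4 0.3 4.7] t 15.06 [ 2.37  0.5  -2.3 ]
```

View pics/w4.png

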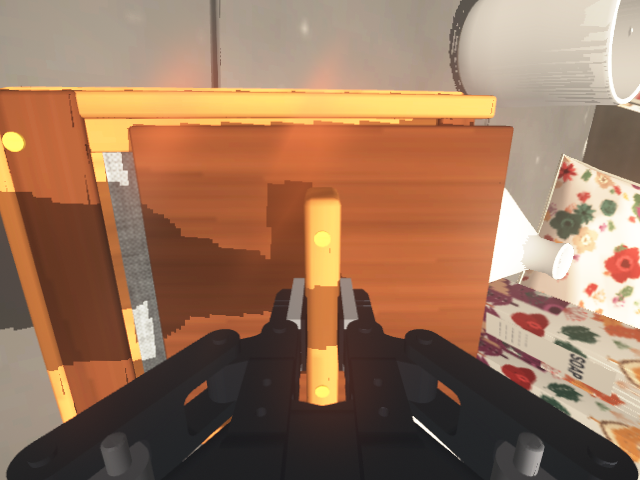

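```bash
cat > g.py <<'E'
from h import *
from plant import manip
def go(a,rate=60,sf=None):
    P,R=pose(*a,1,DY)
    r=manip.move_l(P,R,rate=rate,stop_force=sf)
    manip.sleep(.1);st=manip.state();print(a,r,*where(st));return r
E
python3 - <<'E'
from g import *
go((-58,.8,9),20)
if go((-71,.8,9),40,5): raise SystemExit
go((-82,.8,9),20,2.5)
E
```

```text
(-58, 0.8, 9) False [-58.79  -1.45   0.67] th 8.92 yaw -0.0 F [-1.8  1.2 -2.2] t 15.46
(-71, 0.8, 9) False [-70.82  -1.26   0.77] th 9.01 yaw -0.01 F [-0.3 -0.2 -2.4] t 16.03
(-82, 0.8, 9) True [-79.28  -1.32   0.53] th 9.04 yaw -0.02 F [ 2.7  0.9 -0.7] t 16.6
```

```bash
python3 - <<'E'
from g import *
r=go((-87.3,.6,9),20,12)
s=manip.snapshot("wrist");print(inhand(s,manip.state()));cv2.imwrite("pics/w5.png",s["color"])
E
```

```text
(-87.3, 0.6, 9) False [-86.21  -1.34   0.55] th 9.11 yaw -0.01 F [ 6.2  0.6 -0.1] t 17.2
('slopes', array([-0.0491,  0.0098, -2.3572]), 'x', array([-87.2,  79.7]), 'ymax', np.float64(88.5))
```

View pics/w5.png

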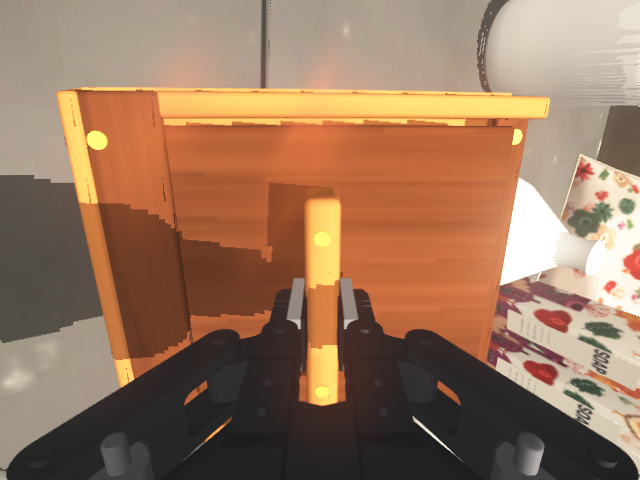

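```bash
python3 - <<'E'
from g import *
for a in ((-88.6,.4,7),(-89,.3,4.5)):
    if go(a,25,12): raise SystemExit
go((-89.2,.2,2),20,6)
E
```

```text
(-88.6, 0.4, 7) False [-87.2   -1.27   0.37] th 7.13 yaw -0.01 F [ 6.4  0.  -0.2] t 17.62
(-89, 0.3, 4.5) False [-87.69  -1.23   0.24] th 4.62 yaw -0.01 F [5.7 0.9 0.4] t 18.01
(-89.2, 0.2, 2) False [-88.03  -1.17   0.16] th 2.1 yaw -0.01 F [6.6 0.4 0.1] t 18.44
```

```bash
python3 - <<'E'
from g import *
go((-89.2,-.2,0),15,6)
go((-89.2,-1.6,-.2),10,4)
s=manip.snapshot("wrist");cv2.imwrite("pics/w6.png",s["color"])
E
```

```text
(-89.2, -0.2, 0) True [-87.02  -1.2   -0.23] th 0.29 yaw -0.01 F [4.8 0.3 3.1] t 18.81
(-89.2, -1.6, -0.2) True [-86.16  -1.18  -0.25] th 0.31 yaw -0.0 F [3.  0.3 4.5] t 19.12
```

View pics/w6.png

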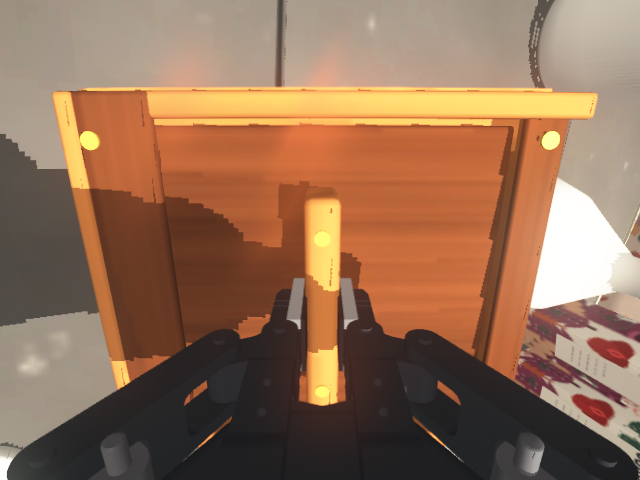

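```bash
python3 - <<'E'
from g import *
manip.set_gripper(60)
manip.sleep(.4)
st=manip.state();print(where(st),st["width"]);n=-np.array(st["tool_rot"])[:,2]
s=manip.snapshot("wrist")
p=np.array(st["eef_pos"])
manip.move_l(p+n*70,rate=120)
manip.sleep(.3)
s=manip.snapshot("wrist");cv2.imwrite("pics/w7.png",s["color"])
W=cloud(s);Q=(W-B)@bedR(YAW);Q=Q.reshape(-1,3);Q=Q[np.isfinite(Q).all(1)]
k=(abs(Q[:,1])<60)&(abs(Q[:,0])<68)&(abs(Q[:,2]-8)<6);A=Q[k]
print("plane",np.linalg.lstsq(np.c_[A[:,:2],np.ones(len(A))],A[:,2],rcond=None)[0])
b=Q[(Q[:,2]>31)&(Q[:,2]<38)&(abs(Q[:,0])<25)&(abs(Q[:,1])<55)]
print("batten",np.percentile(b,[1,99],axis=0).round(1).tolist(),manip.state()["time_s"])
E
```

```text
(array([-85.61,  -1.3 ,  -0.44]), 'th', 0.34, 'yaw', -0.01, 'F', array([-0.6, -0.4, -0.1]), 't', 20.08) 59.86949413098148
plane [3.55562374e-03 1.02537401e-04 8.60765634e+00]
batten [[-7.2, -47.1, 31.7], [6.5, 49.3, 36.0]] 21.2167
```

View pics/w7.png

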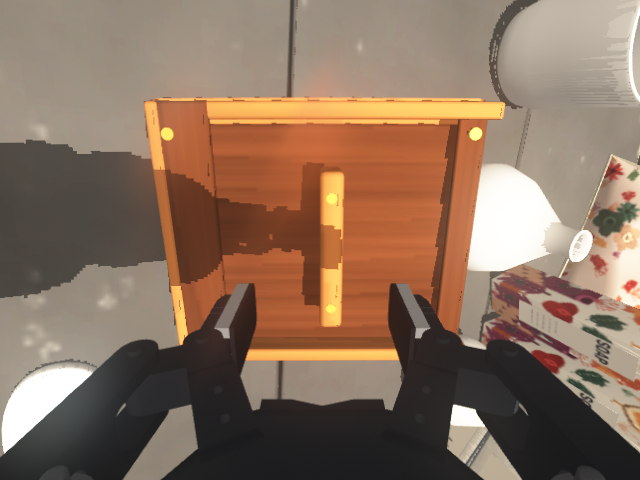

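```bash
python3 - <<'E'
from g import *
p=np.array(manip.state()["eef_pos"]);manip.move_l(p+[-20,0,60],rate=120);manip.sleep(.3)
print(manip.job_done())
E
```

```text
the job is handed in; nothing more can be done
None
```

The case is closed and handed in at about 22 s: the panel lies flush, grip batten outward, home under both lips to within about 0.5 mm as measured by the wrist camera; I saw no sign that anything else on the table had moved, but did not measure it afterwards.

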